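Press the paper seal onto a gift box and hold it down

ROBOT

A 6-joint arm with a two-finger parallel gripper is mounted at the origin on the work surface. World frame = base frame: x ahead of the robot, y to its left, z up, the work surface at z = 0. Lengths are in m, angles in degrees, forces in N, time in s.
With the tool pointing down it reaches from about 0.4 to 0.825 m from the base axis. Payload 7 kg.
Tool frame: the origin (TCP) lies between the finger pads; the fingertips stand 19 mm ahead of it and the grasp point (between the pads) is the TCP; y points along the fingers, z is the direction in which the jaws open and shut, and the axes are right-handed (so a half turn about y gives the same grasp; the last joint's range is limited). The gripper opens to 85 mm and grips with 20 to 120 N. Pads are 22 mm wide; open, the fingers measure 114 mm over their backs; the gripper's body (76 mm by 85 mm) begins 54 mm behind the grasp point. The pads swing forward as they close: fully open they stand 13 mm farther back than shut.
Start: joints at [86.522, 20.546, 0.682, 0, -70.136, -16.507], TCP at [0.231, 0.634, 0.25] pointing down, gripper open.
Joint ranges: [-176.03, 176.03], [-82.01, 121.73], [-58.28, 71.71], [-173.87, 95.51], [-174.79, -0.11], [-173.66, 173.66]. Speed limits (degrees/s): [136.94, 136.94, 172.46, 180, 180, 180].

INTERFACE

Orientations are given as a 3x3 rotation matrix whose columns are the frame's x, y, z axes.
In Python, from workcell import * gives the robot as it stands.
- The arm moves only by the tool apply_moves, never from a script. Its arguments are lists of equal length, an entry for each row: "delta_pos": the shift along the tool's x, y, z in units of 40 mm (1.0 is 40 mm), a list of three; "rot": the turn, a rotation vector about the tool's x, y, z in units of 5 degrees (1.0 is 5 degrees), a list of three; "hand": the opening, from 0 (shut) to 1 (fully open). A call has exactly 5 rows; each row shifts and turns the pose as measured when the row begins, along the tool's axes as they then stand; what a row does not reach is not made up. A row lasts 1/8 s, in which the tool goes at most 62.5 mm and 10.7 degrees, less where a joint would pass 70% of its speed; a pose out of reach is approached as far as the arm can. A call is refused whole if a number of a shift passes 1 or a number of a turn 1, either way. A call with a gripper value outside its range is refused whole. The fingers move at their own pace and stop on an object; "squeeze" is the grip in N (left out, the last holds). Time passes only in rows, so rows that do not move let the fingers close, or fill a call up. It gives the time, the measured TCP pose, the force and the opening at its end, in the units of the state.
- sense(): the state, without advancing time (a new reading comes with each control period).
- capture(name): name is "scene" or "top" or "wrist"; returns a dict with "color" (400x640x3 uint8, red, green, blue), "K" (3x3 intrinsics, pixels), "T" (4x4, takes a point from camera to world coordinates). Camera axes: x right, y down, z forward; pixel columns grow to the right and rows downward; lengths in m; the calibration is good to about 2 mm. A picture is of the moment at which its call begins. There is no depth.
- close_job(): hands the job in, once; it reports no verdict.
Trained networks look in a picture, given as the dict that the camera call returned (one of the last four; its "shot" number tells which), for a name from the list of things; names that differ only in an ending like _2 or _b are one class to them, and where a whole thing is asked for, a point or a joint stands for the part that bears it (a point fixed in the world has none). Each returns a list of dicts, best first, with "score" (0 to 1); they miss things now and then, are a little off and sometimes report something else, mostly with a low value. They report only what shows in the picture. A call takes as long as a camera call. They do not tell look-alikes from the thing itself.
- recognise(label, picture): "extent" ([left, top, right, bottom] as shares, 0 to 1, of the picture: columns of its width, rows of its height, round what is visible of it).
- regions_of(label, picture): "region" (400x640 bool, what is visible of it) and "extent" ([left, top, right, bottom] as shares, 0 to 1, of the picture: columns of its width, rows of its height, round what is visible of it).
The state is a dict: "clock": time; "q": joint angles; "qvel": joint speeds; "tau": joint torques, N m; "position": TCP position; "tcp_rot": TCP orientation; "ft_force": force on the tool from outside, world axes, zero at the start; "wrist_torque": the same for the moment, N m; "finger_gap": finger opening in m.
Only numpy, scipy, OpenCV 4.12 (cv2) and the standard library are available. Lean on these libraries where they do the work, as an engineer would, in place of code of your own. Each camera call takes 0.05 s, during which the arm holds its last target.

TASK

Take the sprung hand press (the tool with the wooden T-shaped handle) out of its little tray and set it gently, upright, on the lid of the gift box that carries the round paper seal, so that its square foot covers the whole seal. Then push its handle half-way down, 10 mm of its 20 mm travel (the black ring on the stem then just meets the collar), and finish while holding it there so the glue can take. The lid dents easily, so never push the handle down to its stop or thump the box, and leave the box and everything else on the counter where they are.

Things in the scene. Friction and masses are not known exactly. Their poses are not given: they have to be found in the camera images.
- press: Sprung hand press, loose, about 0.3 kg. Origin at the centre of the underside of its foot, z up. From the bottom: square rubber foot 52 x 52 x 8 mm, aluminium block 46 x 46 mm up to 32 mm, steel collar 22 mm across up to 56 mm, then a steel stem 12 mm across that carries a wooden T handle (64 mm along x, 26 mm along y, 30 mm high, from 84 to 114 mm above the foot's underside when not pressed). The handle sinks straight towards the foot when pushed.
- press_grip (a point): Centre of the wooden handle of the press, 99 mm above the foot's underside when not pressed; moves with the handle. Its y axis is the handle's narrow (26 mm) direction, its x axis the long (64 mm) one.
- press_foot (a point): Centre of the underside of the foot of the press.
- press_handle (a joint): How far the handle of the press is pushed down, m: 0 is up (at rest), 0.020 is its stop. The spring needs about 2.4 N to start, 6.4 N at 0.010 and 10.4 N at the stop, and returns the handle when it is let go. A black ring 3 mm high on the stem starts 10 mm above the collar when the handle is up.
- holder: Open wooden tray in which the press stands at the start, 74 x 74 mm outside, walls 6 mm thick and 16 mm high, floor 6 mm thick; fixed to the counter. Origin at the centre of its underside.
- giftbox: Grey rigid gift box with the round seal, 124 mm (x) by 100 mm (y) by 45 mm high, 0.45 kg, loose on the counter. Origin at the centre of its underside.
- seal (a point): Centre of the round white paper seal, 34 mm across, flat on top of the gift box's lid, 45 mm above the counter and 15 mm off the lid's centre along the box's +x.
- plain_box: Bare grey gift box without a seal, 85 x 85 x 60 mm high. A bystander. Origin at the centre of its underside.
- long_box: Long flat grey box, 160 x 55 x 32 mm high (long along its x). A bystander. Origin at the centre of its underside.
- date_stamp: Small turned wooden round-knob stamp, 40 mm across, 76 mm high. A bystander. Origin at the centre of its underside.
- tape_roll: Clear roll of tape lying flat, 90 mm across, 25 mm high. A bystander. Origin at the centre of its underside.
- pen_cup: Dark steel cup with three pens, 76 mm across, 140 mm high with the pens. A bystander. Origin at the centre of its underside.
- clip_dish: White ceramic dish, 90 mm across, 22 mm high. A bystander. Origin at the centre of its underside.
- tape_dispenser: Black desk tape dispenser, 160 x 60 mm, 96 mm high. A bystander. Origin at the centre of its underside.
Not all that is in view belongs to the job. What is shaped like the press but orange is not meant.

How it is judged (in metres and radians):
On the way, in this order (a step that is already met when the one before it is completed fails the run):
1. the press has been lifted clear of its tray (height (world z) of press_foot above 0.03 m and contact force between press and holder below 0.1 N), for 0.1 s.
2. the press stands on the seal with its handle held about half-way down (horizontal distance between press_foot and seal below 0.01 m and angle between press's own z axis and vertical below 0.1 rad and contact force between press and giftbox above 3 N and value of joint press_handle between 0.006 and 0.014 m and contact force between any of the fingers, the arm and press above 0.5 N), for 0.5 s.
At the end, for the whole second after the job is handed in: The robot still holds the handle 6 to 14 mm down, the press upright (0.1 rad) and pushing on the gift box with over 3 N, its foot centred within 10 mm of the seal; the gift box is within 20 mm, the other things within 30 mm, of where they stood (all of step 2 and distance of giftbox from where it was at the start of the episode below 0.02 m and linear speed of press below 0.02 m/s and distance of each of plain_box, long_box, date_stamp, tape_roll, pen_cup, clip_dish, tape_dispenser from where it was at the start of the episode below 0.03 m); the arm keeps its last pose, push and grip.
It fails at once if the handle is pushed down to its stop over the box (over 18.5 mm) (value of joint press_handle above 0.0185 m and contact force between press and giftbox above 0.5 N).
It fails at once if the press thumps the gift box (over 25 N) (contact force between press and giftbox above 25 N).
It fails at once if the robot itself pushes hard on the gift box (over 15 N) (contact force between any of the fingers, the arm and giftbox above 15 N).
It fails at once if a bystander is knocked away (over 40 mm) (distance of any of plain_box, long_box, date_stamp, tape_roll, pen_cup, clip_dish, tape_dispenser from where it was at the start of the episode above 0.04 m).
It also fails if it takes over 40 s, if anything falls off the work surface, if the arm or the gripper's body presses on something with over 40 N, if the wrist force passes 120 N, or if a joint passes its speed limit or range.

## Working session

There is one attempt and no reset: what is moved stays moved. The work goes in short steps, Python scripts to look and compute and a tool call to move; the robot and the scene stay as the last step left them, time stands still between calls to the robot, and variables do not carry over. Pictures are saved under pics/ and viewed, and the job is handed in when it is done.

Besides the shell and the picture viewer there is one more tool, called after "Call:" by a JSON object that holds its "method" and its "body". apply_moves: Moves the arm, as the interface text tells. Its arguments: {"type":"object","properties":{"delta_pos":{"type":"array","items":{"type":"array","items":{"type":"number"}}},"rot":{"type":"array","items":{"type":"array","items":{"type":"number"}}},"hand":{"type":"array","items":{"type":"number"}},"squeeze":{"type":"number"}},"required":["delta_pos","rot","hand"]}

```bash
mkdir -p pics; ls
python3 - <<'E'
from workcell import *
import cv2
s=sense(); print({k:s[k] for k in s})
for n in("scene","top","wrist"):
    c=capture(n); cv2.imwrite(f"pics/{n}0.png",c["color"][:,:,::-1]); print(n,c["K"].tolist(),c["T"].round(4).tolist())
E
```

```text
pics
{'clock': 0.0, 'q': array([ 8.65229396e+01,  2.05917652e+01,  6.32634408e-01, -2.02345211e-02,
       -7.01353584e+01, -1.65066640e+01]), 'qvel': array([-0.00825762,  0.04237256, -0.0326141 , -0.04067482,  0.02933201,
       -0.07727928]), 'tau': array([-1.36194740e-04, -5.83322167e+01,  2.93416733e+01,  6.93636328e+00,
       -5.92534809e-03, -1.31036506e-05]), 'position': array([0.23055317, 0.63391822, 0.24935091]), 'tcp_rot': array([[-9.39748659e-01, -4.31551684e-04, -3.41865868e-01],
       [ 3.41866107e-01, -1.62594719e-03, -9.39747264e-01],
       [-1.50306332e-04, -9.99998585e-01,  1.67551458e-03]]), 'ft_force': array([ 0.86811869,  0.33190646, -0.52895795]), 'wrist_torque': array([0.01281314, 0.02920655, 0.02860624]), 'finger_gap': 0.08570298689079073}
scene [[451.61822212378814, 0.0, 320.4028619394983], [0.0, 451.61822212378814, 201.06171692584135], [0.0, 0.0, 1.0]] [[-0.2056, 0.5607, -0.8021, 1.4728], [0.9785, 0.1051, -0.1773, 0.1858], [-0.0151, -0.8213, -0.5703, 0.7369], [0.0, 0.0, 0.0, 1.0]]
top [[417.2718104521394, 0.0, 319.5980560078385], [0.0, 417.2718104521394, 204.16481952486308], [0.0, 0.0, 1.0]] [[0.0144, -0.9827, 0.1846, 0.4173], [-0.9995, -0.0196, -0.0266, -0.0162], [0.0297, -0.1842, -0.9824, 1.0622], [0.0, 0.0, 0.0, 1.0]]
wrist [[280.684569465412, 0.0, 318.28066857677084], [0.0, 280.684569465412, 204.99177607311685], [0.0, 0.0, 1.0]] [[-0.3414, -0.8884, -0.3068, 0.311], [-0.9399, 0.3234, 0.1095, 0.6058], [0.0019, 0.3257, -0.9455, 0.3727], [0.0, 0.0, 0.0, 1.0]]
```

View pics/scene0.png

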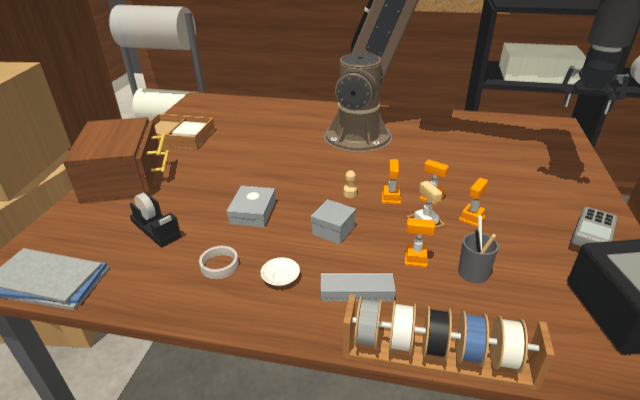

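View pics/top0.png

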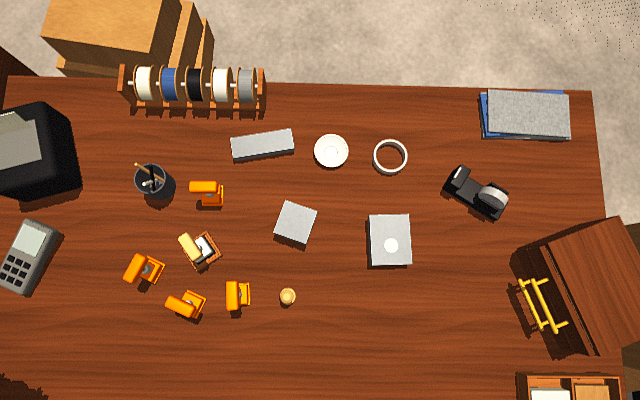

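View pics/wrist0.png

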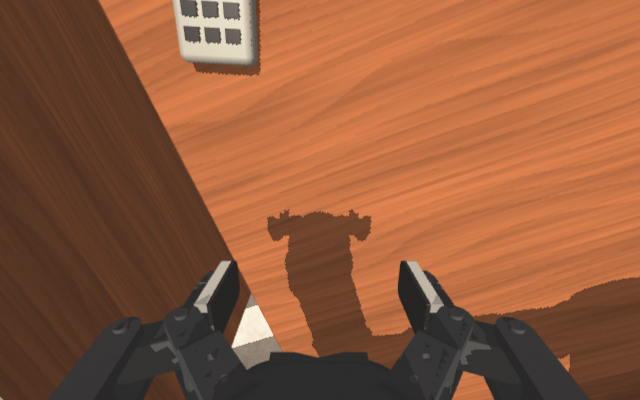

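The scene picture shows the wooden-handled press at about (430,205) and the sealed box at (252,203). In the top picture they are at (198,248) and (390,240). Things that could be taken for the press are the orange look-alikes at top (207,192), (144,268), (187,304) and (238,294), and the round-knob stamp at (288,297). I choose the light wooden T handle in the wooden tray.

```bash
cat > h.py <<'E'
import numpy as np, cv2
def ray(c,u,v):
    d=np.linalg.inv(c["K"])@[u,v,1.]; return c["T"][:3,3],c["T"][:3,:3]@d
def onz(c,u,v,z):
    o,d=ray(c,u,v); return o+d*(z-o[2])/d[2]
def proj(c,P):
    P=np.atleast_2d(P); q=(P-c["T"][:3,3])@c["T"][:3,:3]; q=q@c["K"].T; return q[:,:2]/q[:,2:]
E
python3 - <<'E'
from workcell import *
from h import *
cs={}
for n in("scene","top"):
    c=capture(n); cs[n]=c
    for l in("press","press_grip","holder","giftbox"):
        for r in regions_of(l,c)[:6]:
            m=r["region"]; v,u=np.nonzero(m); col=c["color"][m].mean(0).round()
            print(n,l,round(r["score"],2),(np.array(r["extent"])*[640,400,640,400]).round(),(u.mean().round(1),v.mean().round(1)),m.sum(),col)
a=cs["scene"]["color"][150:240,370:500,::-1]; b=cs["top"]["color"][210:300,140:270,::-1]
im=np.hstack([cv2.resize(a,None,fx=3,fy=3,interpolation=2),cv2.resize(b,None,fx=3,fy=3,interpolation=2)])
a=cs["scene"]["color"][175:235,215:290,::-1]; b=cs["top"]["color"][205:275,355:425,::-1]
im2=np.hstack([cv2.resize(a,(390,300),interpolation=2),cv2.resize(b,(390,300),interpolation=2)])
cv2.imwrite("pics/crop0.png",np.vstack([im,im2]))
np.save("cs.npy",cs,allow_pickle=True)
E
```

```text
scene press 0.95 [459. 178. 488. 226.] (np.float64(474.3), np.float64(203.6)) 727 [208. 133.  30.]
scene press 0.93 [420. 160. 449. 199.] (np.float64(435.2), np.float64(173.4)) 414 [207. 133.  32.]
scene press 0.7 [385. 161. 403. 204.] (np.float64(392.1), np.float64(185.2)) 570 [211. 136.  28.]
scene press 0.65 [408. 219. 436. 268.] (np.float64(418.1), np.float64(241.6)) 1013 [214. 139.  28.]
scene press 0.62 [416. 185. 441. 223.] (np.float64(429.0), np.float64(202.3)) 578 [199. 180. 141.]
scene press_grip 0.66 [419. 181. 441. 209.] (np.float64(430.0), np.float64(193.4)) 360 [201. 170. 114.]
scene press_grip 0.61 [427. 162. 451. 187.] (np.float64(436.1), np.float64(169.7)) 372 [209. 132.  25.]
scene press_grip 0.6 [465. 180. 488. 204.] (np.float64(477.7), np.float64(189.7)) 252 [216. 135.  15.]
scene press_grip 0.6 [408. 219. 435. 244.] (np.float64(419.8), np.float64(228.1)) 498 [216. 139.  23.]
scene press_grip 0.5 [390. 159. 399. 184.] (np.float64(393.4), np.float64(170.6)) 214 [218. 139.  19.]
scene holder 0.65 [406. 215. 445. 231.] (np.float64(430.8), np.float64(223.4)) 99 [163. 
[... 600 characters left out ...]
p press 0.51 [187. 235. 221. 273.] (np.float64(207.1), np.float64(253.6)) 348 [162.  90.  39.]
top press_grip 0.93 [226. 280. 237. 311.] (np.float64(232.0), np.float64(296.2)) 312 [248. 168.   1.]
top press_grip 0.91 [121. 254. 151. 285.] (np.float64(135.7), np.float64(268.6)) 416 [219. 126.   2.]
top press_grip 0.84 [178. 231. 201. 262.] (np.float64(190.2), np.float64(247.2)) 355 [236. 211. 117.]
top press_grip 0.66 [166. 297. 194. 319.] (np.float64(179.7), np.float64(306.0)) 420 [236. 139.   1.]
top holder 0.64 [189. 234. 222. 272.] (np.float64(207.4), np.float64(253.6)) 340 [168.  92.  40.]
top giftbox 0.86 [370. 209. 412. 267.] (np.float64(389.1), np.float64(239.7)) 2143 [212. 209. 202.]
```

View pics/crop0.png

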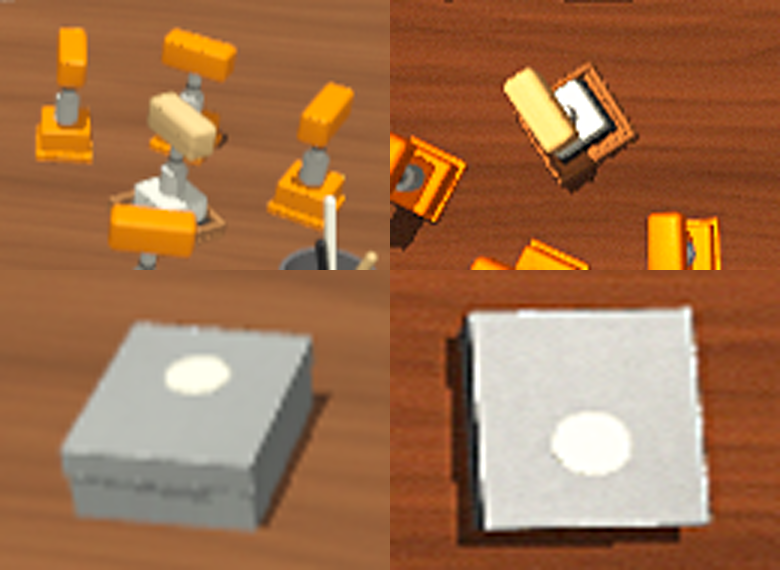

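The crop confirms it: one wooden T handle with a pale block standing in the wooden tray, and one lid with a white seal. Next I fit the poses.

```bash
cat > fit.py <<'E'
from h import *
from scipy.optimize import minimize
def boxpts(x,y,z,yaw,L,W,H):
    c,s=np.cos(yaw),np.sin(yaw); P=[]
    for a in(-.5,.5):
        for b in(-.5,.5):
            for k in(-.5,.5): P.append([x+c*a*L-s*b*W,y+s*a*L+c*b*W,z+k*H])
    return np.array(P)
def mask_of(c,P,S=4):
    p=proj(c,P); h=cv2.convexHull(((p+.5)*S).astype(np.float32)).astype(np.int32)
    m=np.zeros((400*S,640*S),np.uint8); cv2.fillPoly(m,[h],1); return m
def fitbox(obs,z,L,W,H,x0,yaws):
    S=4; ob=[(c,cv2.resize(m.astype(np.uint8),None,fx=S,fy=S,interpolation=0)) for c,m in obs]
    def cost(p):
        t=0
        for c,m in ob:
            k=mask_of(c,boxpts(p[0],p[1],z,p[2],L,W,H)); t+=1-(k&m).sum()/max(1,(k|m).sum())
        return t/len(ob)
    best=None
    for y in yaws:
        r=minimize(cost,[*x0,y],method="Nelder-Mead",options=dict(initial_simplex=np.array([[*x0,y]]*4)+np.array([[0,0,0],[.015,0,0],[0,.015,0],[0,0,.3]]),xatol=1e-4,fatol=1e-4))
        if best is None or r.fun<best.fun: best=r
    return best
E
python3 - <<'E'
from fit import *
from workcell import *
cs={n:capture(n) for n in("scene","top")}
def pick(l,n,pt):
    R=[r for r in regions_of(l,cs[n]) if r["region"][max(0,pt[1]-4):pt[1]+5,pt[0]-4:pt[0]+5].any()]
    return R[0]["region"] if R else None
ms=pick("press_grip","scene",(430,195)); mt=pick("press_grip","top",(190,247))
# refine masks by colour union
print(onz(cs["top"],190.2,247.2,.105),onz(cs["scene"],430,193.4,.105))
x0=onz(cs["top"],190.2,247.2,.105)[:2]
for nm,obs in(("both",[(cs["scene"],ms),(cs["top"],mt)]),("top",[(cs["top"],mt)]),("scene",[(cs["scene"],ms)])):
    r=fitbox(obs,.105,.064,.026,.030,x0,[0,.8,1.6,2.4]); print(nm,r.x.round(4),np.degrees(r.x[2])%180,r.fun)
gs=pick("giftbox","scene",(251,212)); gt=pick("giftbox","top",(389,225))
x0=onz(cs["top"],389,240,.045)[:2]
for nm,obs in(("both",[(cs["scene"],gs),(cs["top"],gt)]),("top",[(cs["top"],gt)]),("scene",[(cs["scene"],gs)])):
    r=fitbox(obs,.0225,.124,.100,.045,x0,[0,.4,-.4]); print(nm,r.x.round(4),np.degrees(r.x[2]),r.fun)
for n,(a,b,c_,d) in(("scene",(240,188,265,203)),("top",(380,232,402,250))):
    c=cs[n]; im=c["color"][b:d,a:c_].astype(int); m=(im.min(2)>222); 
    if n=="top": print(im[9].tolist()[::3])
    v,u=np.nonzero(m); p=onz(c,a+u.mean(),b+v.mean(),.045); print(n,"seal",m.sum(),a+u.mean(),b+v.mean(),p)
E
```

```text
[0.49196058 0.25020942 0.105     ] [0.50072395 0.25163904 0.105     ]
both [0.4941 0.2507 0.5787] 33.156793049514626 0.18761072992162608
top [0.4926 0.2492 0.6798] 38.95049274786769 0.17811003048337926
scene [0.4978 0.2509 0.497 ] 28.47325279308858 0.16109422492401215
both [ 0.5251 -0.2186  0.0445] 2.5487926879870906 0.05271780421972211
top [ 0.5253 -0.2191  0.0446] 2.556284223293704 0.03336972649141956
scene [ 0.5252 -0.2179  0.0462] 2.644980072436486 0.06886238879424567
scene seal 59 252.25423728813558 195.54237288135593 [ 0.50816092 -0.21877359  0.045     ]
[[219, 213, 208], [215, 212, 206], [255, 255, 250], [255, 254, 248], [255, 254, 247], [255, 255, 251], [215, 214, 202], [220, 218, 210]]
top seal 140 390.65 244.02857142857144 [ 0.51258418 -0.2193001   0.045     ]
```

```bash
cat > plan.py <<'E'
import sys
from workcell import *
import numpy as np
from scipy.spatial.transform import Rotation as R
def plan(p,ang,n,dec=2):
    """p target, ang = world angle (deg) of jaw z axis, tool y straight down"""
    s=sense(); P=s["position"].copy(); M=s["tcp_rot"].copy()
    a=np.radians(ang); z=np.array([np.cos(a),np.sin(a),0]); y=np.array([0,0,-1.]); x=np.cross(y,z)
    T=np.c_[x,y,z]
    print("now",P.round(4),"jaw",np.degrees(np.arctan2(M[1,2],M[0,2])).round(2),"tilt",M[2].round(4),"gap",round(s["finger_gap"],4),"F",s["ft_force"].round(2),"t",round(s["clock"],2),"q",s["q"].round(0))
    D=[];W=[]
    for i in range(n):
        k=n-i
        d=M.T@((p-P)/k)/.04; w=R.from_matrix(M.T@T).as_rotvec(degrees=True)/k/5
        d=d.round(dec); w=w.round(dec); D.append(d.tolist());W.append(w.tolist())
        P=P+M@d*.04; M=M@R.from_rotvec(w*5,degrees=True).as_matrix()
    for i in range(0,n,5): print("delta_pos",D[i:i+5],"\n rot",W[i:i+5])
if __name__=="__main__":
    v=[float(a) for a in sys.argv[1:]]; plan(np.array(v[:3]),v[3],int(v[4]))
E
python3 plan.py 0.494 0.2505 0.26 -55 15
```

```text
now [0.2307 0.6343 0.2503] jaw -109.99 tilt [-0. -1.  0.] gap 0.0854 F [ 0.88 -0.03  0.55] t 0.95 q [ 87.  21.   1.   0. -70. -17.]
delta_pos [[-0.63, -0.02, 0.45], [-0.6, -0.02, 0.49], [-0.57, -0.02, 0.53], [-0.53, -0.02, 0.56], [-0.5, -0.01, 0.6]] 
 rot [[-0.0, -0.73, 0.0], [-0.0, -0.73, 0.0], [-0.0, -0.73, 0.0], [-0.0, -0.73, 0.0], [-0.0, -0.73, 0.0]]
delta_pos [[-0.46, -0.02, 0.63], [-0.42, -0.01, 0.65], [-0.37, -0.02, 0.68], [-0.33, -0.01, 0.7], [-0.28, -0.02, 0.72]] 
 rot [[-0.0, -0.73, 0.0], [-0.0, -0.74, 0.0], [-0.0, -0.73, 0.0], [-0.0, -0.74, 0.0], [-0.0, -0.73, 0.0]]
delta_pos [[-0.24, -0.01, 0.74], [-0.19, -0.02, 0.75], [-0.14, -0.01, 0.76], [-0.09, -0.02, 0.77], [-0.05, -0.01, 0.78]] 
 rot [[-0.0, -0.74, 0.0], [-0.0, -0.73, 0.0], [-0.0, -0.74, 0.0], [-0.0, -0.73, 0.0], [-0.0, -0.74, 0.0]]
```

Call:
{"method": "apply_moves", "body": {"delta_pos": [[-0.63, -0.02, 0.45], [-0.6, -0.02, 0.49], [-0.57, -0.02, 0.53], [-0.53, -0.02, 0.56], [-0.5, -0.02, 0.6]], "rot": [[0, -0.73, 0], [0, -0.73, 0], [0, -0.73, 0], [0, -0.73, 0], [0, -0.73, 0]], "hand": [1, 1, 1, 1, 1]}}

```text
clock: 1.58
position: [0.32, 0.5046, 0.2537]
tcp_rot: [[-1.0, 0.0, -0.017], [0.017, -0.001, -1.0], [-0.0, -1.0, 0.001]]
ft_force: [0.3, 0.0, 0.0]
finger_gap: 0.0854
```

```bash
python3 plan.py 0.494 0.2505 0.26 -55 10
```

```text
now [0.32   0.5046 0.2537] jaw -90.99 tilt [-1.e-04 -1.e+00  5.e-04] gap 0.0854 F [0.27 0.04 0.02] t 1.57 q [ 76.  13.  -9.   0. -68.  13.]
delta_pos [[-0.45, -0.02, 0.63], [-0.41, -0.01, 0.65], [-0.36, -0.02, 0.68], [-0.32, -0.01, 0.7], [-0.28, -0.02, 0.72]] 
 rot [[-0.0, -0.72, 0.0], [-0.0, -0.72, 0.0], [-0.0, -0.72, 0.0], [-0.0, -0.72, 0.0], [-0.0, -0.72, 0.0]]
delta_pos [[-0.23, -0.01, 0.73], [-0.18, -0.02, 0.75], [-0.13, -0.01, 0.76], [-0.09, -0.02, 0.76], [-0.04, -0.01, 0.77]] 
 rot [[-0.0, -0.72, 0.0], [-0.0, -0.72, 0.0], [-0.0, -0.72, 0.0], [-0.0, -0.72, 0.0], [-0.01, -0.72, 0.0]]
```

Tracking is nearly exact, so I continue.

Call:
{"method": "apply_moves", "body": {"delta_pos": [[-0.45, -0.02, 0.63], [-0.41, -0.01, 0.65], [-0.36, -0.02, 0.68], [-0.32, -0.01, 0.7], [-0.28, -0.02, 0.72]], "rot": [[0, -0.72, 0], [0, -0.72, 0], [0, -0.72, 0], [0, -0.72, 0], [0, -0.72, 0]], "hand": [1, 1, 1, 1, 1]}}

```text
clock: 2.2
position: [0.4104, 0.3736, 0.258]
tcp_rot: [[-0.953, 0.001, 0.303], [-0.303, 0.001, -0.953], [-0.001, -1.0, -0.001]]
ft_force: [-0.4, -0.8, -1.2]
finger_gap: 0.0854
```

Call:
{"method": "apply_moves", "body": {"delta_pos": [[-0.23, -0.01, 0.73], [-0.18, -0.02, 0.75], [-0.13, -0.01, 0.76], [-0.09, -0.02, 0.76], [0, 0, 0]], "rot": [[0, -0.72, 0], [0, -0.72, 0], [0, -0.72, 0], [0, -0.72, 0], [0, 0, 0]], "hand": [1, 1, 1, 1, 1]}}

```text
clock: 2.82
position: [0.484, 0.268, 0.2615]
tcp_rot: [[-0.844, 0.002, 0.537], [-0.537, 0.003, -0.844], [-0.004, -1.0, -0.001]]
ft_force: [-0.0, 0.7, 0.1]
finger_gap: 0.0852
```

Run:
```python
from workcell import *
from fit import *
c=capture("wrist"); t=capture("top")
cv2.imwrite("pics/w1.png",c["color"][:,:,::-1])
for r in regions_of("press_grip",c)[:4]:
    v,u=np.nonzero(r["region"]); print(round(r["score"],2),u.mean(),v.mean(),r["region"].sum(),c["color"][r["region"]].mean(0).round()); 
    f=fitbox([(c,r["region"])],.105,.064,.026,.030,onz(c,u.mean(),v.mean(),.105)[:2],[0,.5,1,2]); print(f.x.round(4),np.degrees(f.x[2]),f.fun)
print(sense()["position"])
np.save("w1.npy",c,allow_pickle=True)
```

```text
0.88 437.8918708673668 83.81408012446519 2571 [236. 180.  59.]
[0.6319 0.2343 1.6529] 94.70590528989369 0.16769922254616132
0.83 212.44809384164222 173.25278592375366 1705 [250. 172.  42.]
[0.4451 0.3708 2.7403] 157.00820901331744 0.15388911296577834
0.74 337.73443223443223 195.48534798534797 1638 [234. 212. 145.]
[0.4951 0.2514 0.6462] 37.02573920054405 0.08260839062719239
0.65 356.3544474393531 305.60512129380055 1484 [226. 143.  37.]
[0.3909 0.1554 0.2323] 13.312183468422496 0.1673233237496894
[0.48310792 0.26968508 0.26140259]
```

View pics/w1.png

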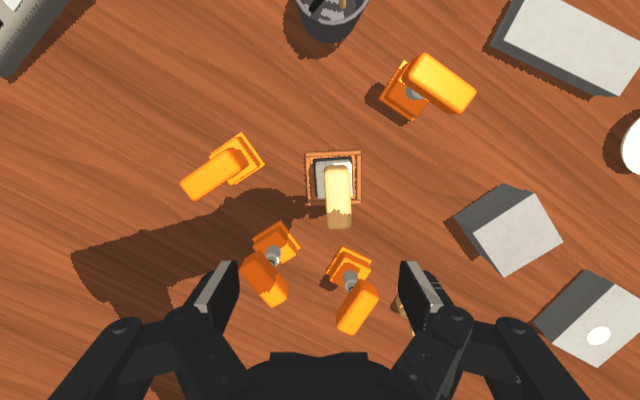

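The wrist picture shows the wooden handle at (338,196) above its tray at (333,178). The orange look-alikes stand well apart. I check the fit overlay in a crop.

Run:
```python
from fit import *
c=np.load("w1.npy",allow_pickle=True).item(); S=8
def ov(ps):
    im=cv2.resize(c["color"][140:240,290:385,::-1],None,fx=6,fy=6,interpolation=2)
    return im
outs=[]
for yaw,x,y in((37,.4951,.2514),(33,.494,.2507)):
    im=ov(0).copy()
    def dr(L,W,z0,z1,col):
        P=boxpts(x,y,(z0+z1)/2,np.radians(yaw),L,W,z1-z0)
        h=cv2.convexHull(((proj(c,P)+.5-[290,140])*6).astype(np.float32)).astype(np.int32)
        cv2.polylines(im,[h],True,col,1)
    dr(.064,.026,.09,.12,(255,0,0)); dr(.046,.046,.037,.038,(0,255,0)); dr(.074,.074,.0,.016,(0,0,255))
    outs.append(im[:,:390] if 0 else cv2.resize(im,None,fx=.69,fy=.69))
cv2.imwrite("pics/ov1.png",np.hstack(outs))
```

```text
(no output)
```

View pics/ov1.png

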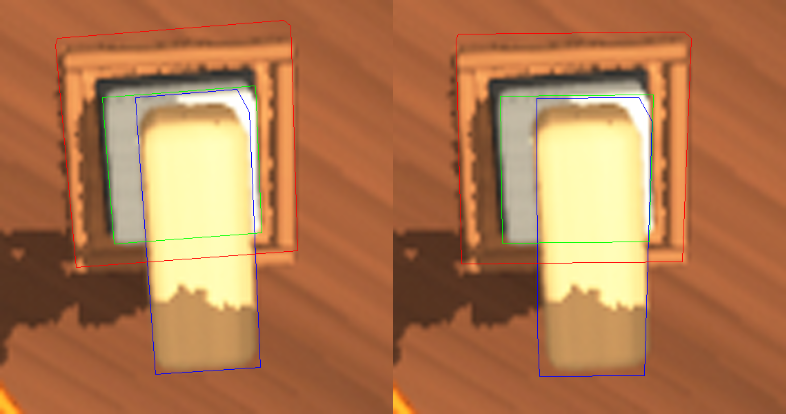

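The true yaw lies between the two fits, about 34.5°, with the centre near (0.4945, 0.251). Now I align the jaws and descend.

```bash
python3 plan.py 0.4945 0.251 0.17 -55.5 5
```

```text
now [0.4831 0.2697 0.2614] jaw -57.49 tilt [-0.0035 -1.     -0.0013] gap 0.0852 F [-0.35 -0.1   0.09] t 2.98 q [ 49.   9. -14.  -0. -67.  73.]
delta_pos [[0.0, 0.46, 0.11], [0.01, 0.46, 0.11], [0.0, 0.45, 0.11], [0.01, 0.46, 0.11], [0.0, 0.45, 0.11]] 
 rot [[0.0, -0.08, -0.01], [0.0, -0.08, -0.01], [0.0, -0.08, -0.01], [0.01, -0.08, -0.01], [0.0, -0.08, -0.0]]
```

Call:
{"method": "apply_moves", "body": {"delta_pos": [[0, 0.46, 0.14], [0, 0.46, 0.14], [0, 0.46, 0.13], [0, 0.46, 0.14], [0, 0.45, 0]], "rot": [[0, -0.1, -0.01], [0, -0.1, -0.01], [0, -0.1, -0.01], [0, -0.1, -0.01], [0, 0, 0]], "hand": [1, 1, 1, 1, 1]}}

```text
clock: 3.6
position: [0.4943, 0.2563, 0.1691]
tcp_rot: [[-0.821, 0.003, 0.571], [-0.571, 0.004, -0.821], [-0.005, -1.0, -0.002]]
ft_force: [-0.9, -0.1, 0.2]
finger_gap: 0.0854
```

```bash
python3 plan.py 0.4945 0.251 0.106 -55.5 5
python3 - <<'E'
from workcell import *
from fit import *
c=capture("wrist"); cv2.imwrite("pics/w2.png",c["color"][:,:,::-1])
E
```

```text
now [0.4943 0.2563 0.1691] jaw -55.21 tilt [-0.0047 -1.     -0.0022] gap 0.0854 F [-0.87 -0.05  0.24] t 3.6 q [ 48.  13. -21.  -0. -55.  77.]
delta_pos [[0.02, 0.32, 0.02], [0.01, 0.31, 0.02], [0.02, 0.32, 0.02], [0.01, 0.31, 0.03], [0.02, 0.32, 0.02]] 
 rot [[0.01, 0.01, -0.01], [0.0, 0.01, -0.01], [0.01, 0.01, -0.01], [0.0, 0.01, -0.01], [0.01, 0.02, -0.01]]
```

View pics/w2.png

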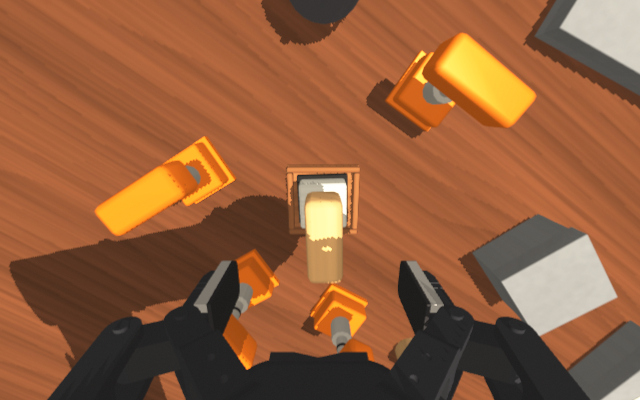

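The handle is at (325,235), between the pads at columns 235 and 400, and nothing else is under the fingers. I go down.

Call:
{"method": "apply_moves", "body": {"delta_pos": [[0.02, 0.32, 0.03], [0.01, 0.32, 0.02], [0.02, 0.32, 0.02], [0.01, 0.32, 0.03], [0.02, 0.31, 0.02]], "rot": [[0.01, 0.01, -0.02], [0, 0.01, -0.01], [0.01, 0.01, -0.02], [0, 0.01, -0.01], [0.01, 0.01, -0.01]], "hand": [1, 1, 1, 1, 1]}}

```text
clock: 4.28
position: [0.4932, 0.2516, 0.1005]
tcp_rot: [[-0.823, -0.002, 0.568], [-0.568, -0.002, -0.823], [0.003, -1.0, 0.0]]
ft_force: [0.2, 0.1, -0.2]
finger_gap: 0.0852
```

```bash
python3 plan.py 0.4945 0.251 0.106 -55.5 5
python3 - <<'E'
from workcell import *
from fit import *
c=capture("wrist"); cv2.imwrite("pics/w3.png",c["color"][:,:,::-1])
E
```

```text
now [0.4932 0.2516 0.1005] jaw -55.4 tilt [ 3.1e-03 -1.0e+00  3.0e-04] gap 0.0852 F [ 0.19  0.09 -0.16] t 4.28 q [ 47.  18. -26.  -0. -47.  77.]
delta_pos [[-0.0, -0.03, 0.01], [-0.0, -0.03, 0.01], [-0.01, -0.03, 0.0], [-0.0, -0.02, 0.01], [-0.01, -0.03, 0.0]] 
 rot [[-0.0, 0.0, 0.01], [-0.0, 0.0, 0.01], [-0.0, 0.01, 0.01], [-0.0, 0.0, 0.0], [-0.0, 0.01, 0.01]]
```

View pics/w3.png

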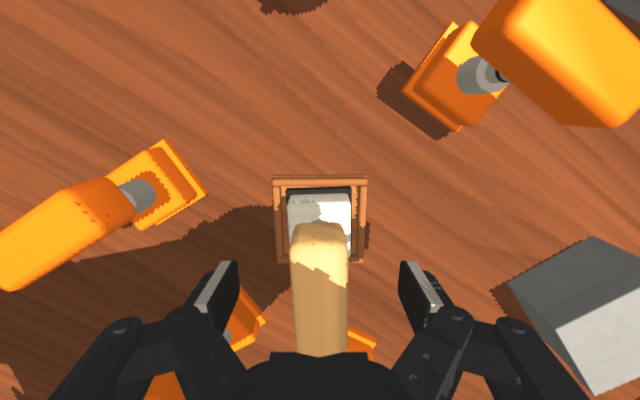

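The handle is centred between the pads, at columns 292–348 against 235 and 400. I raise 5 mm and close.

Call:
{"method": "apply_moves", "body": {"delta_pos": [[0, -0.08, 0], [0, -0.05, 0], [0, 0, 0], [0, 0, 0], [0, 0, 0]], "rot": [[0, 0, 0.02], [0, 0, 0.02], [0, 0, 0], [0, 0, 0], [0, 0, 0]], "hand": [0.7, 0.5, 0.35, 0.25, 0.2], "squeeze": 40}}

```text
clock: 4.95
position: [0.4927, 0.2509, 0.105]
tcp_rot: [[-0.824, -0.001, 0.567], [-0.567, -0.001, -0.824], [0.001, -1.0, 0.0]]
ft_force: [0.2, 0.2, -2.2]
finger_gap: 0.0255
```

Call:
{"method": "apply_moves", "body": {"delta_pos": [[0, 0, 0], [0, 0, 0], [0, 0, 0], [0, 0, 0], [0, 0, 0]], "rot": [[0, 0, 0], [0, 0, 0], [0, 0, 0], [0, 0, 0], [0, 0, 0]], "hand": [0.1, 0.1, 0, 0, 0]}}

```text
clock: 5.58
position: [0.4927, 0.2509, 0.105]
tcp_rot: [[-0.824, -0.001, 0.567], [-0.567, -0.001, -0.824], [0.001, -1.0, 0.0]]
ft_force: [0.2, -0.1, -0.3]
finger_gap: 0.0254
```

```bash
python3 plan.py 0.4945 0.251 0.106 -55.5 5
python3 - <<'E'
from workcell import *
from fit import *
c=capture("wrist"); cv2.imwrite("pics/w4.png",c["color"][:,:,::-1])
E
```

```text
now [0.4927 0.2509 0.105 ] jaw -55.44 tilt [ 1.e-03 -1.e+00  4.e-04] gap 0.0254 F [ 0.17 -0.06 -0.34] t 5.58 q [ 47.  17. -25.   0. -47.  77.]
delta_pos [[-0.01, -0.01, 0.0], [-0.01, -0.0, 0.01], [-0.01, -0.01, 0.0], [-0.0, -0.0, 0.01], [-0.01, -0.01, 0.0]] 
 rot [[-0.0, 0.0, 0.0], [-0.0, 0.0, 0.0], [-0.0, 0.0, 0.0], [-0.0, 0.01, 0.01], [-0.0, 0.0, 0.0]]
```

View pics/w4.png

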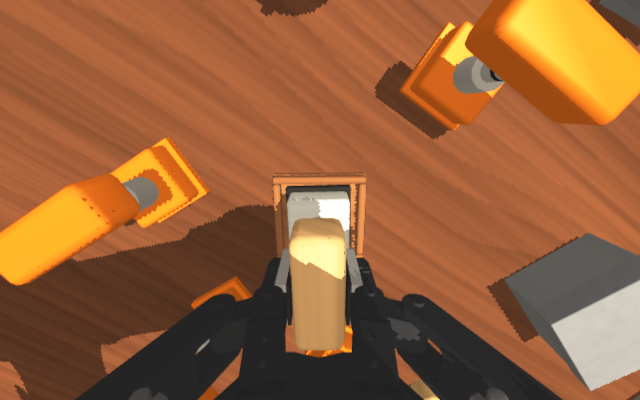

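The handle is gripped (gap 25.4 mm). I lift it straight up.

Call:
{"method": "apply_moves", "body": {"delta_pos": [[0, -0.3, 0], [0, -0.6, 0], [0, -0.8, 0], [0, -0.8, 0], [0, -0.8, 0]], "rot": [[0, 0, 0], [0, 0, 0], [0, 0, 0], [0, 0, 0], [0, 0, 0]], "hand": [0, 0, 0, 0, 0]}}

```text
clock: 6.25
position: [0.4905, 0.2494, 0.2396]
tcp_rot: [[-0.824, -0.007, 0.567], [-0.567, -0.006, -0.824], [0.009, -1.0, 0.001]]
ft_force: [0.3, 0.7, -3.4]
finger_gap: 0.0256
```

```bash
python3 plan.py 0.51 -0.219 0.25 -90 15
python3 - <<'E'
from workcell import *
from fit import *
c=capture("wrist"); s=capture("scene"); cv2.imwrite("pics/w5.png",np.hstack([cv2.resize(c["color"][:,:,::-1],(400,250)),s["color"][100:350:1,250:650,::-1][:250]]))
E
```

```text
now [0.4905 0.2494 0.2396] jaw -55.49 tilt [ 9.2e-03 -1.0e+00  7.0e-04] gap 0.0256 F [ 0.25  0.7  -3.38] t 6.25 q [ 47.  10. -16.  -0. -65.  77.]
delta_pos [[0.42, -0.01, 0.66], [0.39, -0.01, 0.68], [0.36, -0.01, 0.69], [0.33, -0.01, 0.71], [0.3, -0.02, 0.72]] 
 rot [[-0.0, 0.46, 0.01], [-0.0, 0.46, 0.01], [-0.0, 0.46, 0.01], [-0.0, 0.46, 0.01], [-0.0, 0.46, 0.01]]
delta_pos [[0.28, -0.02, 0.73], [0.25, -0.01, 0.74], [0.21, -0.02, 0.75], [0.19, -0.02, 0.76], [0.15, -0.01, 0.77]] 
 rot [[-0.0, 0.46, 0.0], [-0.0, 0.46, 0.01], [-0.0, 0.46, 0.0], [-0.0, 0.46, 0.0], [-0.01, 0.46, 0.01]]
delta_pos [[0.12, -0.02, 0.77], [0.09, -0.02, 0.78], [0.06, -0.01, 0.78], [0.03, -0.02, 0.78], [0.01, -0.01, 0.78]] 
 rot [[-0.0, 0.46, 0.0], [-0.01, 0.46, 0.01], [-0.01, 0.46, 0.0], [-0.0, 0.46, 0.01], [-0.01, 0.46, 0.0]]
```

View pics/w5.png

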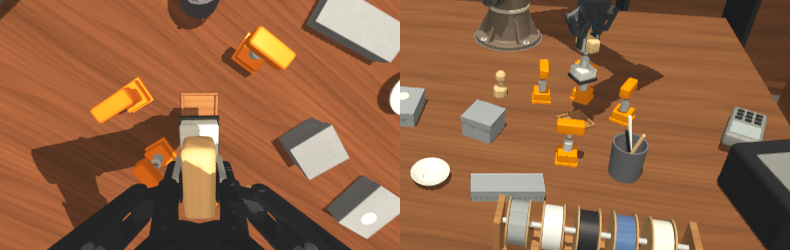

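The press hangs upright, clear of the tray (about 3.4 N on the wrist). I carry it over to the sealed box.

Call:
{"method": "apply_moves", "body": {"delta_pos": [[0.42, -0.02, 0.66], [0.39, -0.02, 0.68], [0.36, -0.02, 0.69], [0.33, -0.02, 0.71], [0.3, -0.02, 0.72]], "rot": [[0, 0.44, 0.03], [0, 0.44, 0.03], [0, 0.44, 0.02], [0, 0.44, 0.02], [0, 0.44, 0.01]], "hand": [0, 0, 0, 0, 0]}}

```text
clock: 6.98
position: [0.4967, 0.0913, 0.2447]
tcp_rot: [[-0.918, 0.003, 0.397], [-0.397, 0.003, -0.918], [-0.004, -1.0, -0.002]]
ft_force: [0.7, 0.5, -2.7]
finger_gap: 0.0256
```

```bash
python3 plan.py 0.51 -0.219 0.24 -87.5 10
```

```text
now [0.4967 0.0913 0.2447] jaw -66.63 tilt [-0.0042 -1.     -0.002 ] gap 0.0256 F [ 0.68  0.51 -2.74] t 6.97 q [ 33.   5. -21.  -0. -64.  81.]
delta_pos [[0.28, 0.01, 0.73], [0.25, 0.01, 0.73], [0.22, 0.01, 0.74], [0.2, 0.01, 0.75], [0.17, 0.01, 0.76]] 
 rot [[0.0, 0.42, -0.0], [0.0, 0.42, -0.0], [0.0, 0.42, -0.01], [0.0, 0.42, -0.0], [0.01, 0.42, -0.01]]
delta_pos [[0.14, 0.01, 0.76], [0.11, 0.01, 0.77], [0.08, 0.01, 0.77], [0.06, 0.01, 0.78], [0.03, 0.01, 0.78]] 
 rot [[0.0, 0.41, -0.0], [0.01, 0.42, -0.01], [0.0, 0.41, -0.0], [0.01, 0.42, -0.01], [0.0, 0.41, -0.0]]
```

Call:
{"method": "apply_moves", "body": {"delta_pos": [[0.28, 0, 0.73], [0.25, 0, 0.73], [0.22, 0, 0.74], [0.2, 0, 0.75], [0.17, 0, 0.76]], "rot": [[0, 0.42, 0], [0, 0.42, 0], [0, 0.42, -0.01], [0, 0.42, 0], [0, 0.42, -0.01]], "hand": [0, 0, 0, 0, 0]}}

```text
clock: 7.6
position: [0.4991, -0.0692, 0.2418]
tcp_rot: [[-0.976, -0.004, 0.216], [-0.216, 0.004, -0.976], [0.003, -1.0, -0.004]]
ft_force: [0.8, 0.5, -2.9]
finger_gap: 0.0255
```

Call:
{"method": "apply_moves", "body": {"delta_pos": [[0.14, 0, 0.76], [0.11, 0, 0.77], [0.08, 0, 0.77], [0.05, 0, 0.6], [0, 0, 0]], "rot": [[0, 0.42, 0], [0, 0.42, 0], [0, 0.42, 0], [0, 0.42, 0], [0, 0, 0]], "hand": [0, 0, 0, 0, 0]}}

```text
clock: 8.22
position: [0.4994, -0.1912, 0.2382]
tcp_rot: [[-0.998, -0.01, 0.062], [-0.062, 0.006, -0.998], [0.01, -1.0, -0.006]]
ft_force: [-0.1, -0.1, -2.9]
finger_gap: 0.0256
```

```bash
python3 plan.py 0.51 -0.2193 0.175 -87.5 5
python3 - <<'E'
from workcell import *
from fit import *
for n in("wrist","scene","top"):
    c=capture(n); np.save(f"{n}6.npy",c,allow_pickle=True); cv2.imwrite(f"pics/{n}6.png",c["color"][:,:,::-1])
E
```

```text
now [ 0.4994 -0.1912  0.2382] jaw -86.42 tilt [ 0.0095 -0.9999 -0.0061] gap 0.0256 F [-0.13 -0.07 -2.89] t 8.22 q [ -0.   8. -17.  -0. -65.  94.]
delta_pos [[-0.05, 0.31, 0.15], [-0.05, 0.32, 0.14], [-0.04, 0.31, 0.14], [-0.05, 0.32, 0.15], [-0.04, 0.32, 0.14]] 
 rot [[0.01, 0.04, 0.02], [0.01, 0.04, 0.02], [0.02, 0.05, 0.02], [0.01, 0.04, 0.02], [0.02, 0.05, 0.03]]
```

View pics/wrist6.png

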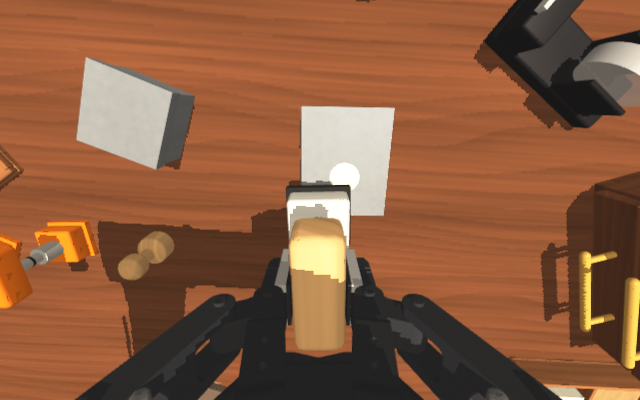

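View pics/scene6.png

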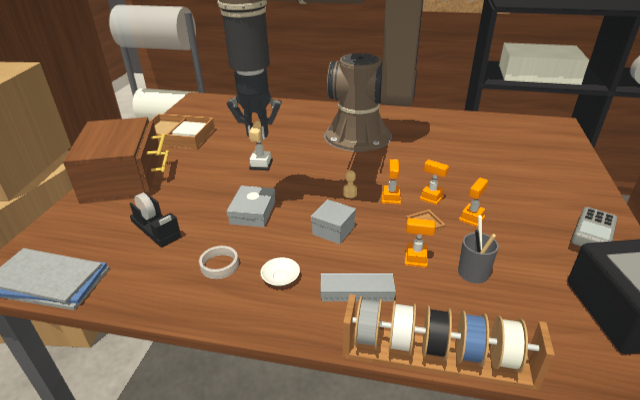

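The wrist picture shows the seal at (344,177) and the press foot's far edge at row 187. In the scene picture the press hangs upright, short of the box. I measure the foot's offset from the TCP.

Run:
```python
from fit import *
c=np.load("wrist6.npy",allow_pickle=True).item()
tcp=np.array([0.4994,-0.1912,0.2382]); R=np.array([[-0.998,-0.010,0.062],[-0.062,0.006,-0.998],[0.010,-1.0,-0.006]])
# press frame in tool: press x = -tool x? up = -tool y ; handle x along tool x
print("tcp px",proj(c,tcp))
for v,u in((187,319),): print("foot far top edge at z.147:",onz(c,u,v,tcp[2]-.091))
for z in (.045,): print("seal wrist",onz(c,344,177,z))
ims=[]
for off in(0,.002,.004):
    im=cv2.resize(c["color"][165:365,240:400,::-1],None,fx=4,fy=4,interpolation=2)[:600]
    def dr(L,W,z0,z1,col):
        P=boxpts(0,0,(z0+z1)/2-.099,0,L,W,z1-z0) # press frame rel grip
        Q=tcp+ (np.c_[P[:,0]-off,-P[:,2],P[:,1]])@R.T
        h=cv2.convexHull(((proj(c,Q)+.5-[240,165])*4).astype(np.float32)).astype(np.int32)
        cv2.polylines(im,[h],True,col,1)
    dr(.064,.026,.084,.114,(255,0,0)); dr(.052,.052,0,.008,(0,0,255)); dr(.046,.046,.031,.032,(0,255,0))
    ims.append(im[:,180:460])
cv2.imwrite("pics/ov6.png",np.hstack(ims)[:,:800])
```

```text
tcp px [[318.58180698 284.07752416]]
foot far top edge at z.147: [ 0.52523092 -0.18943832  0.1472    ]
seal wrist [ 0.50994084 -0.21889888  0.045     ]
```

View pics/ov6.png

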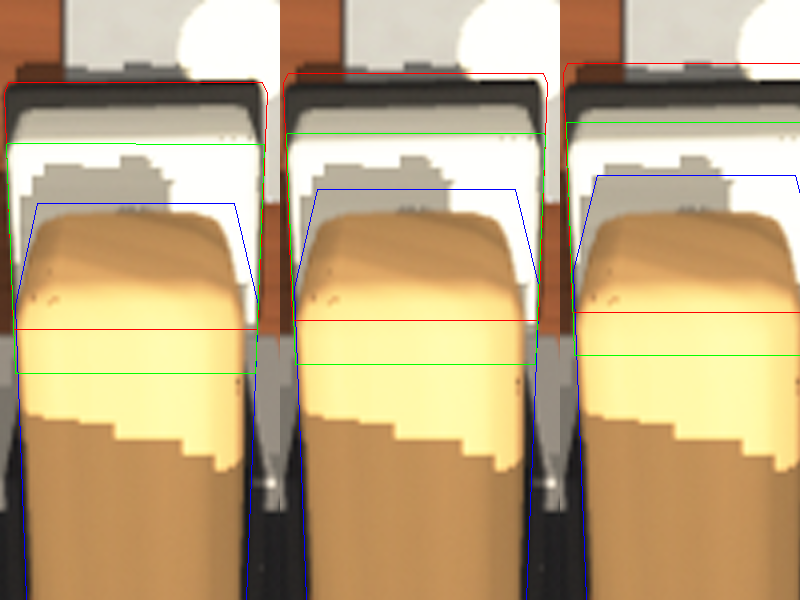

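With zero offset, the overlay puts the foot on the seen foot, so the foot is under the TCP to about 1 mm. The wrist seal fix (0.5099, -0.2189) agrees with the fixed cameras. Next I move over the seal and down to TCP z 0.17, clear of the lid.

```bash
python3 plan.py 0.51 -0.219 0.175 -87.5 4
```

```text
now [ 0.4998 -0.1897  0.2386] jaw -86.27 tilt [ 0.0086 -0.9999 -0.0062] gap 0.0256 F [-0.47  0.11 -3.13] t 8.38 q [  0.   8. -17.  -0. -65.  94.]
delta_pos [[-0.05, 0.4, 0.19], [-0.06, 0.4, 0.19], [-0.06, 0.39, 0.19], [-0.05, 0.4, 0.18]] 
 rot [[0.02, 0.06, 0.02], [0.02, 0.06, 0.03], [0.01, 0.06, 0.02], [0.02, 0.07, 0.03]]
```

Call:
{"method": "apply_moves", "body": {"delta_pos": [[-0.05, 0.4, 0.19], [-0.06, 0.4, 0.19], [-0.06, 0.4, 0.19], [-0.05, 0.4, 0.18], [0, 0, 0]], "rot": [[0.02, 0.06, 0.02], [0.02, 0.06, 0.03], [0.02, 0.06, 0.02], [0.02, 0.06, 0.03], [0, 0, 0]], "hand": [0, 0, 0, 0, 0]}}

```text
clock: 9.0
position: [0.5098, -0.2172, 0.1685]
tcp_rot: [[-0.999, -0.001, 0.048], [-0.048, 0.0, -0.999], [0.001, -1.0, -0.0]]
ft_force: [-0.2, 0.5, -3.2]
finger_gap: 0.0255
```

```bash
python3 plan.py 0.51 -0.219 0.15 -87.5 5
```

```text
now [ 0.5098 -0.2172  0.1685] jaw -87.24 tilt [ 1.5e-03 -1.0e+00 -1.0e-04] gap 0.0255 F [-0.17  0.46 -3.19] t 9.0 q [ -3.  13. -21.  -0. -56.  96.]
delta_pos [[-0.0, 0.09, 0.01], [-0.0, 0.09, 0.01], [-0.0, 0.09, 0.01], [-0.0, 0.1, 0.01], [-0.0, 0.09, 0.0]] 
 rot [[0.0, 0.01, 0.0], [0.0, 0.01, 0.0], [0.0, 0.01, 0.01], [0.0, 0.01, 0.0], [0.0, 0.01, 0.01]]
```

Call:
{"method": "apply_moves", "body": {"delta_pos": [[0, 0.1, 0.02], [0, 0.1, 0.01], [0, 0.08, 0.01], [0, 0.05, 0], [0, 0, 0]], "rot": [[0, 0.01, 0], [0, 0.01, 0], [0, 0.01, 0], [0, 0, 0], [0, 0, 0]], "hand": [0, 0, 0, 0, 0]}}

```text
clock: 9.62
position: [0.5106, -0.2182, 0.1556]
tcp_rot: [[-0.999, 0.001, 0.047], [-0.047, -0.0, -0.999], [-0.001, -1.0, 0.0]]
ft_force: [-0.2, -0.2, -3.6]
finger_gap: 0.0254
```

```bash
python3 plan.py 0.51 -0.219 0.144 -87.5 5;  python3 - <<'E'
from workcell import *
from fit import *
a=capture("wrist"); b=capture("scene")
A=cv2.resize(a["color"][100:300,230:430,::-1],(400,400)); B=cv2.resize(b["color"][150:230,215:295,::-1],(400,400),interpolation=2)
cv2.imwrite("pics/c7.png",np.hstack([A,B]))
E
```

```text
now [ 0.5106 -0.2182  0.1556] jaw -87.3 tilt [-7.e-04 -1.e+00  2.e-04] gap 0.0254 F [-0.22 -0.24 -3.55] t 9.62 q [ -3.  14. -22.   0. -54.  96.]
delta_pos [[0.0, 0.06, 0.0], [0.0, 0.06, 0.0], [0.01, 0.06, 0.01], [0.0, 0.06, 0.0], [0.01, 0.05, 0.01]] 
 rot [[-0.0, 0.01, -0.0], [-0.0, 0.01, -0.0], [-0.0, 0.01, -0.0], [-0.0, 0.0, -0.0], [-0.0, 0.01, -0.01]]
```

View pics/c7.png

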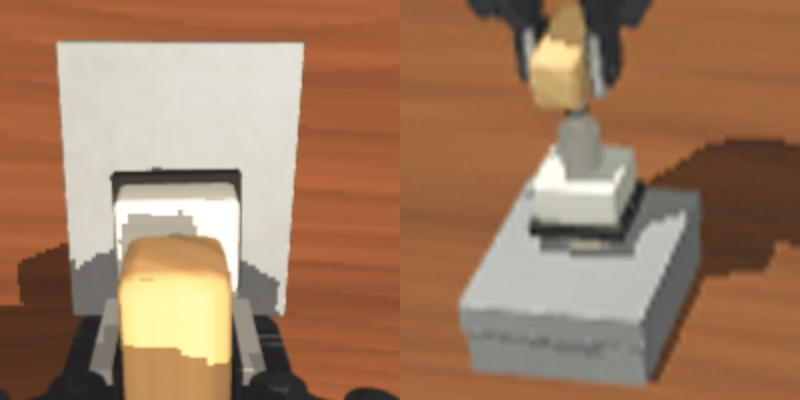

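The foot hovers about 11 mm above the lid and is square to it. A sliver of the seal shows under its front edge at crop (590,245), as expected at that height. I lower gently.

Call:
{"method": "apply_moves", "body": {"delta_pos": [[0, 0.06, 0.01], [0, 0.05, 0], [0, 0.05, 0], [0, 0.05, 0], [0, 0, 0]], "rot": [[0, 0, 0], [0, 0, 0], [0, 0, 0], [0, 0, 0], [0, 0, 0]], "hand": [0, 0, 0, 0, 0]}}

```text
clock: 10.35
position: [0.5108, -0.2187, 0.1469]
tcp_rot: [[-0.999, 0.001, 0.047], [-0.047, -0.0, -0.999], [-0.001, -1.0, 0.0]]
ft_force: [0.4, 0.5, -3.1]
finger_gap: 0.0257
```

Call:
{"method": "apply_moves", "body": {"delta_pos": [[0, 0.04, 0], [0, 0.03, 0], [0, 0.03, 0], [0, 0, 0], [0, 0, 0]], "rot": [[0, 0, 0], [0, 0, 0], [0, 0, 0], [0, 0, 0], [0, 0, 0]], "hand": [0, 0, 0, 0, 0]}}

```text
clock: 10.98
position: [0.5112, -0.2188, 0.1439]
tcp_rot: [[-0.999, 0.002, 0.047], [-0.047, -0.001, -0.999], [-0.002, -1.0, 0.001]]
ft_force: [-1.1, 0.7, 0.4]
finger_gap: 0.0258
```

```bash
python3 plan.py 0.51 -0.219 0.134 -87.5 5;  python3 - <<'E'
from workcell import *
from fit import *
a=capture("wrist"); b=capture("scene")
A=cv2.resize(a["color"][100:300,230:430,::-1],(400,400)); B=cv2.resize(b["color"][150:230,215:295,::-1],(400,400),interpolation=2)
cv2.imwrite("pics/c8.png",np.hstack([A,B]))
E
```

```text
now [ 0.5112 -0.2188  0.1439] jaw -87.28 tilt [-2.3e-03 -1.0e+00  9.0e-04] gap 0.0258 F [-1.11  0.73  0.4 ] t 10.97 q [ -3.  15. -23.   0. -52.  96.]
delta_pos [[0.01, 0.05, 0.0], [0.0, 0.05, 0.0], [0.01, 0.05, 0.0], [0.0, 0.05, 0.0], [0.01, 0.05, 0.0]] 
 rot [[-0.0, 0.01, -0.01], [-0.0, 0.01, -0.0], [-0.0, 0.01, -0.01], [-0.01, 0.01, -0.0], [-0.0, 0.0, -0.01]]
```

View pics/c8.png

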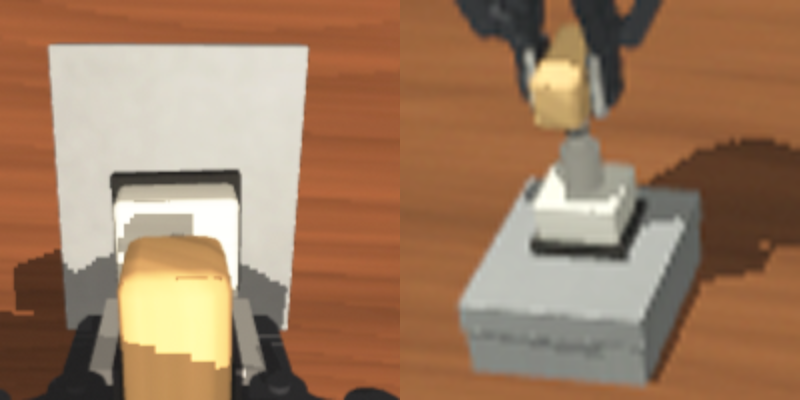

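The foot rests on the lid with the seal fully hidden, and the wrist force went from -3.1 to +0.4 N. Now I press slowly, half first.

Call:
{"method": "apply_moves", "body": {"delta_pos": [[0.02, 0.04, 0], [0.01, 0.04, 0], [0, 0.04, 0], [0, 0.04, 0], [0, 0, 0]], "rot": [[0, 0, -0.01], [0, 0, -0.01], [0, 0, 0], [0, 0, 0], [0, 0, 0]], "hand": [0, 0, 0, 0, 0]}}

```text
clock: 11.7
position: [0.5111, -0.2189, 0.138]
tcp_rot: [[-0.999, 0.003, 0.048], [-0.048, -0.001, -0.999], [-0.003, -1.0, 0.001]]
ft_force: [-0.6, 1.7, 5.0]
finger_gap: 0.0254
```

```bash
python3 plan.py 0.51 -0.219 0.134 -87.5 5
```

```text
now [ 0.5111 -0.2189  0.138 ] jaw -87.26 tilt [-0.003  -1.      0.0014] gap 0.0254 F [-0.56  1.69  4.96] t 11.7 q [ -3.  15. -23.   0. -51.  96.]
delta_pos [[0.01, 0.02, 0.0], [0.0, 0.02, 0.0], [0.01, 0.02, 0.0], [0.0, 0.02, 0.0], [0.01, 0.02, 0.0]] 
 rot [[-0.0, 0.01, -0.01], [-0.0, 0.01, -0.01], [-0.01, 0.01, -0.0], [-0.0, 0.01, -0.01], [-0.01, 0.01, -0.0]]
```

Call:
{"method": "apply_moves", "body": {"delta_pos": [[0.01, 0.03, 0], [0, 0.03, 0], [0, 0.03, 0], [0, 0, 0], [0, 0, 0]], "rot": [[0, 0, -0.01], [0, 0, -0.01], [0, 0, 0], [0, 0, 0], [0, 0, 0]], "hand": [0, 0, 0, 0, 0]}}

```text
clock: 12.32
position: [0.5112, -0.2189, 0.1347]
tcp_rot: [[-0.999, 0.002, 0.048], [-0.048, -0.002, -0.999], [-0.002, -1.0, 0.002]]
ft_force: [-1.0, 1.8, 5.0]
finger_gap: 0.0255
```

```bash
python3 plan.py 0.51 -0.219 0.134 -87.5 5;  python3 - <<'E'
from workcell import *
from fit import *
F=[]
for i in range(3):
    b=capture("scene"); F.append(sense()["ft_force"][2])
    if i==0: a=capture("wrist"); t=capture("top")
print(np.round(F,2))
A=cv2.resize(a["color"][100:300,230:430,::-1],(400,400)); B=cv2.resize(b["color"][155:205,230:280,::-1],(400,400),interpolation=2)
cv2.imwrite("pics/c9.png",np.hstack([A,B])); np.save("s9.npy",b,allow_pickle=True);np.save("w9.npy",a,allow_pickle=True)
cv2.imwrite("pics/s9.png",b["color"][:,:,::-1])
E
```

```text
now [ 0.5112 -0.2189  0.1347] jaw -87.25 tilt [-0.0022 -1.      0.0016] gap 0.0255 F [-0.98  1.8   4.97] t 12.32 q [ -3.  15. -23.   0. -51.  96.]
delta_pos [[0.01, 0.0, 0.0], [0.0, 0.0, 0.0], [0.01, 0.01, 0.0], [0.0, 0.0, 0.0], [0.01, 0.01, 0.0]] 
 rot [[-0.0, 0.01, -0.0], [-0.0, 0.01, -0.01], [-0.01, 0.01, -0.0], [-0.0, 0.01, -0.01], [-0.01, 0.01, -0.0]]
[4.76 4.49 5.12]
```

View pics/c9.png

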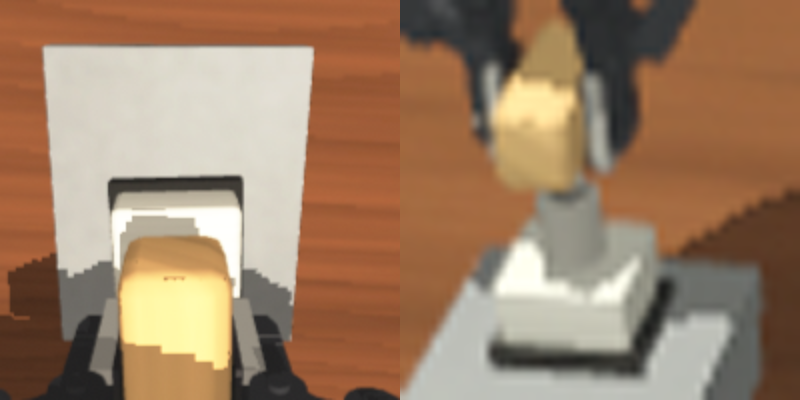

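The seal is covered and the collar nearly meets the handle's ring at crop (570,190). I check the depression by overlaying the model at 7, 10 and 13 mm.

Run:
```python
from fit import *
b=np.load("s9.npy",allow_pickle=True).item(); w=np.load("w9.npy",allow_pickle=True).item()
yaw=np.radians(2.7); x,y=.511,-.219
rows=[]
for c,(u0,v0,s,k) in((b,(230,155,50,5.3)),(w,(280,180,80,3.3))):
  ims=[]
  for d in(.007,.010,.013):
    im=cv2.resize(c["color"][v0:v0+s,u0:u0+s,::-1],None,fx=k,fy=k,interpolation=2)
    def dr(P,col):
        h=cv2.convexHull(((proj(c,P)+.5-[u0,v0])*k).astype(np.float32)).astype(np.int32); cv2.polylines(im,[h],True,col,1)
    dr(boxpts(x,y,.045+.099-d,yaw,.064,.026,.03),(255,0,0))
    dr(boxpts(x,y,.045+.004,yaw,.052,.052,.008),(0,0,255))
    a=np.linspace(0,6.28,40); 
    dr(np.array([[x+.011*np.cos(t),y+.011*np.sin(t),z] for t in a for z in(.077,.101)]),(0,200,0))
    ims.append(im)
  rows.append(np.hstack(ims))
W=min(r.shape[1] for r in rows); cv2.imwrite("pics/ov9.png",np.vstack([r[:,:W] for r in rows]))
```

```text
(no output)
```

View pics/ov9.png

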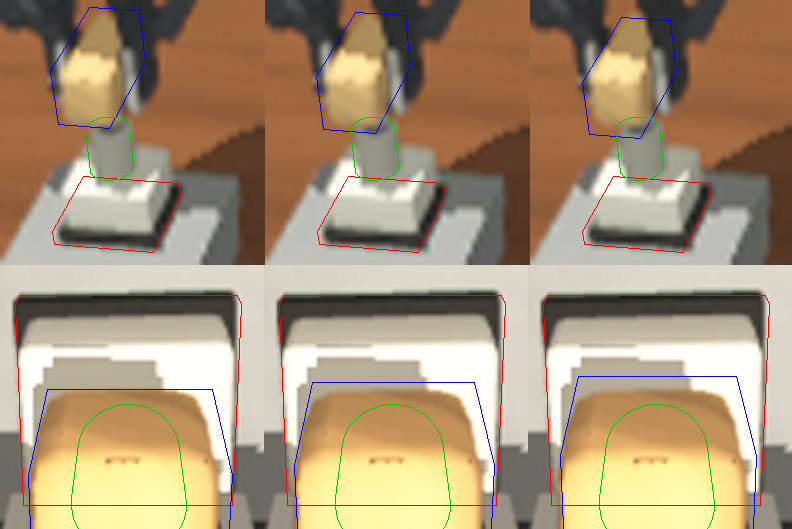

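The estimates agree: about 9.3 mm from the TCP, about 8–9 mm from the force and about 9 mm from the picture. I nudge 1 mm and hold.

Call:
{"method": "apply_moves", "body": {"delta_pos": [[0, 0.025, 0], [0, 0, 0], [0, 0, 0], [0, 0, 0], [0, 0, 0]], "rot": [[0, 0, 0], [0, 0, 0], [0, 0, 0], [0, 0, 0], [0, 0, 0]], "hand": [0, 0, 0, 0, 0]}}

```text
clock: 13.2
position: [0.5111, -0.2189, 0.1342]
tcp_rot: [[-0.999, 0.003, 0.048], [-0.048, -0.002, -0.999], [-0.002, -1.0, 0.002]]
ft_force: [-0.6, 1.3, 5.8]
finger_gap: 0.0252
```

Call:
{"method": "apply_moves", "body": {"delta_pos": [[0, 0, 0], [0, 0, 0], [0, 0, 0], [0, 0, 0], [0, 0, 0]], "rot": [[0, 0, 0], [0, 0, 0], [0, 0, 0], [0, 0, 0], [0, 0, 0]], "hand": [0, 0, 0, 0, 0]}}

```text
clock: 13.82
position: [0.5112, -0.2189, 0.1347]
tcp_rot: [[-0.999, 0.003, 0.048], [-0.048, -0.002, -0.999], [-0.003, -1.0, 0.002]]
ft_force: [-0.7, 1.3, 5.5]
finger_gap: 0.0256
```

Run:
```python
from workcell import *
from fit import *
F=[]
for i in range(4):
    b=capture("scene"); s=sense(); F.append(s["ft_force"])
t=capture("top")
print(np.round(F,2),s["position"],s["tcp_rot"][2],s["finger_gap"],s["clock"])
cs=np.load("cs.npy",allow_pickle=True).item()
B=cv2.resize(b["color"][155:205,230:280,::-1],(400,400),interpolation=2)
D=cv2.absdiff(t["color"],cs["top"]["color"]).max(2); cv2.imwrite("pics/c10.png",np.hstack([B,cv2.resize(t["color"][150:300,300:450,::-1],(400,400),interpolation=2)]))
# box drift check: correlate region below foot in the scene pictures
g0=cv2.cvtColor(cs["scene"]["color"],7);g1=cv2.cvtColor(b["color"],7)
for nm,(u,v,w,h) in dict(gift=(226,205,34,26),plain=(308,198,52,46),long=(316,270,84,34),stamp=(340,165,22,36),tape=(195,243,48,38),dish=(256,255,48,36),cup=(455,215,48,68),disp=(126,188,58,60)).items():
    sc=cv2.matchTemplate(g1[v-10:v+h+10,u-10:u+w+10],g0[v:v+h,u:u+w],cv2.TM_CCOEFF_NORMED); _,m,_,l=cv2.minMaxLoc(sc); print(nm,l[0]-10,l[1]-10,round(m,3))
```

```text
[[-0.8   1.82  5.2 ]
 [-2.16  2.33  5.59]
 [-1.52  2.19  5.11]
 [-0.47  2.17  4.81]] [ 0.51118667 -0.21889093  0.134711  ] [-0.00277885 -0.99999453  0.0017929 ] 0.025446738182710055 14.025
gift 0 0 1.0
plain 0 0 0.918
long 0 0 1.0
stamp 0 1 0.852
tape 0 0 1.0
dish 0 0 1.0
cup 0 0 1.0
disp 0 0 1.0
```

View pics/c10.png

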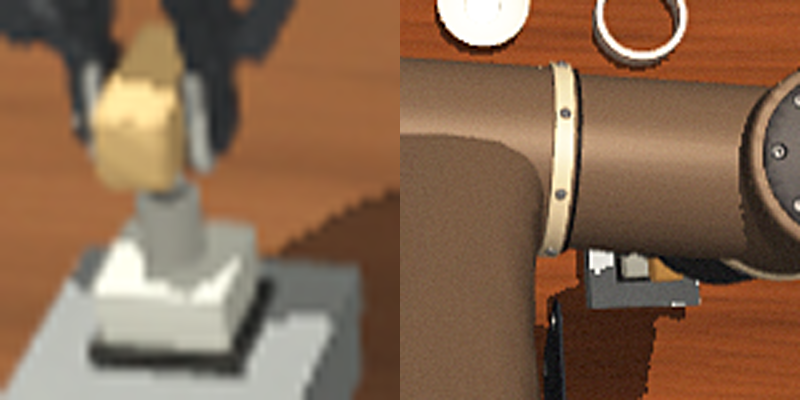

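The press stands upright and steady, nothing has moved, and both the force and the height match about 9 mm. I hand the job in.

Run:
```python
from workcell import *
print(close_job()); s=sense(); print(s["position"],s["ft_force"],s["finger_gap"],s["clock"])
```

```text
the job is handed in; nothing more can be done
None
the job is handed in; nothing more can be done
```

I lifted the wooden-handled press out of its tray and stood it upright on the seal. The job was handed in at about 14 s with the handle held roughly half-way down; no verdict was reported.

**Last checks:**
- **Position:** the TCP was at (0.511, -0.219) and the seal at about (0.510, -0.219), so the foot is about 1 mm off centre. The pictures show the seal fully covered.
- **Uprightness:** the tool is within 0.2° of vertical.
- **Push depth:** the TCP height of 0.1347 m gives about 9.3 mm of travel. The wrist force of about 5 N suggests 8–9 mm and the picture overlay about 9 mm. All lie inside 6–14 mm.
- **Other things:** template matching in the scene picture showed no shift of the gift box or the other things. The date stamp read 1 px, and it and the plain box matched less well, probably because of the arm's shadow.

**What disagreed or could not be checked:**
- The last 1 mm nudge relaxed back, so the handle stayed slightly short of 10 mm.
- The black ring was too coarse in the picture to confirm that it touched the collar.
- The arm blocked the top camera's view of the box.

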